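Put the pigment jar away in the light-tight box

ROBOT

A 7-joint arm with a two-finger parallel gripper is mounted at the origin on a cart in front of the work surface, level with it; the furniture and walls round the work are solid. World frame = base frame: x ahead of the robot, y to its left, z up, the work surface at z = 0. Lengths are in m, angles in rad, forces in N, time in s.
With the tool pointing down it reaches from about 0.4 to 0.85 m from the base axis. Payload 4.5 kg.
Tool frame: the origin (TCP) lies at the very end of the fingers, on their centre line; the grasp point (between the pads) lies 19 mm behind it (arm.tcp_to_grasp is the distance from the TCP to the grasp point, in m); z points along the fingers, y is the direction in which the jaws open and shut (so a half turn about z gives the same grasp; the last joint's range is limited). The gripper opens to 88 mm and grips with 3 to 60 N. Pads are 18 mm wide; open, the fingers measure 123 mm over their backs; the gripper's body (75 mm by 187 mm) begins 45 mm behind the grasp point.
Start: joints at [1.277, 0.689, -0.195, 1.565, 0.157, 0.902, -0.215], TCP at [0.201, -0.592, 0.239] pointing down, gripper open.
Joint ranges: [-3.01, 3.01], [-0.46, 2.08], [-1.47, 1.51], [0.13, 2.56], [-1, 4.14], [0.04, 2.09], [-2.66, 2.66]. Speed limits (rad/s): [2.57, 2.57, 3.14, 3.14, 3.14, 3.14, 3.14].

INTERFACE

Orientations are given as a 3x3 rotation matrix whose columns are the frame's x, y, z axes.
In Python, from plant import arm gives the robot as it stands.
- The arm moves only by the tool drive_tool, never from a script. Its argument "motion" is a list of rows, each a list of 6 numbers: the shift along the tool's x, y, z in units of 0.8 m (1.0 is 0.8 m), then the turn, a rotation vector about the tool's x, y, z in units of pi rad (1.0 is pi rad). A call has 1 to 8 rows; each row shifts and turns the commanded pose from where the row before left it, along the tool's axes as they then stand; what a row does not reach is not made up. A row lasts 1/12 s, in which the tool goes at most 41.7 mm and 7.16 degrees, less where a joint would pass 70% of its speed; a pose out of reach is approached as far as the arm can. A call with a number of a shift or a turn outside -1 to 1 is refused whole. A call with a gripper value outside its range is refused whole. "jaw" is the opening, from -1 (shut) to 1 (fully open), set as the call begins (left out, the last holds). The fingers move at their own pace and stop on an object; "grip_force" is the grip in N (left out, the last holds). Time passes only in rows, so rows that do not move let the fingers close. It gives the time, the measured TCP pose, the force and the opening at its end, in the units of the state.
- arm.get_obs(): the state, without advancing time (a new reading comes with each control period).
- arm.read_camera(name): name is "side" or "top"; returns (picture, depth): 400x640x3 uint8, blue, green, red; 400x640 float32, m along the optical axis (not along the pixel's ray), 0 where there is no reading.
- arm.get_calibration(name): a dict with "fx", "fy", "cx", "cy" (pixels), "world_from_camera" (4x4, takes a point from camera to world coordinates). Camera axes: x right, y up, looking along -z (the intrinsics and any distortion apply to the point x, -y, -z); pixel columns grow to the right and rows downward; lengths in m; the calibration is good to about 2 mm. A picture is of the moment at which its call begins. get_calibration takes no time and is no camera call.
- arm.finish_job(): hands the job in, once; it reports no verdict.
The state is a dict: "time_s": time; "joint_positions": joint angles; "dq": joint speeds; "joint_torque": joint torques, N m; "eef_pos": TCP position; "ee_rot": TCP orientation; "force": force on the tool from outside, world axes, zero at the start; "wrist_torque": the same for the moment, N m; "opening": opening from 0.0 (shut) to 1.0 (fully open).
Only numpy, scipy, OpenCV 4.12 (cv2) and the standard library are available. Lean on these libraries where they do the work, as an engineer would, in place of code of your own. Each camera call takes 0.05 s, during which the arm holds its last target.

TASK

Slide the flush lid of the wooden storage box fully open by pressing lightly on it and dragging it along, stand the pigment jar upright on the floor of the compartment that this uncovers, and slide the lid fully home again over it. The lid is thin, so never press on the box or knock it hard (35 N is too much), and leave the tape roll and the silicone mould where they are.

Things in the scene. Friction and masses are not known exactly. Their poses are not given: they have to be found in the camera images.
- dark_box: Fixed wooden box, 230 (its x) x 174 (its y) x 92 mm high, on the orange platter. Origin: centre of its underside. The half at its -x is an open-topped compartment (x -105 to -7 mm, y +-73 mm, floor 6 mm up, 86 mm deep to the rim); the rest is a solid block, on which the open lid lies. A 10 mm wide rim, 92 mm high, surrounds lid and block on all four sides (inside x +-105, y +-77 mm).
- lid_middle (a point): Centre of the lid as made, 91 mm above the box's underside. Lid: bare flat grey plate, 106 (box x) x 152 x 8 mm, no handle. Its felt runners are worn: its upper face lies 0 to 5 mm below this point, unknown, to be felt; it gives 1 mm per 8 N. It slides along box x under about 6 N and stays where left. Shut or open, its leading end is at the rim: drag it by a fingertip pressing some 12 to 20 N.
- box_lid (a joint): Travel of the lid along the box's +x, m: 0 shut (at the -x rim, compartment covered), 0.104 fully open (at the +x rim). Starts within 10 mm of shut.
- compartment_floor (a point): Centre of the compartment's floor, 56 mm from the box's origin towards its -x, 6 mm above its underside. Axes as the box's.
- jar_centre (a point): Centre of the pigment jar, half-way up: round screw-lid jar, black lid 60 mm in diameter and 14 mm high on a clear body 56 mm in diameter with amber pigment, 64 mm high in all, 0.12 kg, standing upright (its z up) on the deck at the right of the box.
- tape_roll: Masking tape roll lying flat, 105 mm in diameter, 19 mm high, to be left alone. Origin: centre of its underside.
- silicone_mould: Small reddish block-shaped mould, 44 x 57 x 27 mm, to be left alone. Origin: centre of its underside.

How it is judged:
On the way, in this order (a step that is already met when the one before it is completed fails the run):
1. the lid is slid fully open (within 12 mm) (value of joint box_lid above 0.092 m), for 0.2 s.
2. the jar stands upright on the compartment's floor, released (x of jar_centre in the frame of dark_box between -0.105 and -0.007 m and y of jar_centre in the frame of dark_box between -0.073 and 0.073 m and z of jar_centre in the frame of dark_box below 0.043 m and angle between jar_centre's own z axis and vertical below 0.15 rad and contact force between the fingers and pigment_jar below 0.1 N), for 0.2 s.
At the end, for the whole second after the job is handed in: The lid is shut to within 4 mm and at rest, and the jar stands upright (within 0.15 rad) on the floor of the compartment under it (value of joint box_lid below 0.004 m and velocity of joint box_lid below 0.005 m/s and x of jar_centre in the frame of dark_box between -0.105 and -0.007 m and y of jar_centre in the frame of dark_box between -0.073 and 0.073 m and z of jar_centre in the frame of dark_box below 0.043 m and angle between jar_centre's own z axis and vertical below 0.15 rad); the robot touches nothing.
It fails at once if the robot presses or strikes the box with more than 35 N (contact force between any of the fingers, the arm and dark_box above 35 N).
It fails at once if the tape roll or the silicone mould is moved more than 30 mm (distance of any of tape_roll, silicone_mould from where it was at the start of the episode above 0.03 m).
It also fails if it takes over 72 s, if anything falls off the work surface, if the arm or the gripper's body presses on something with over 40 N, if the wrist force passes 120 N, or if a joint passes its speed limit or range.

## Working session

There is one attempt and no reset: what is moved stays moved. The work goes in short steps, Python scripts to look and compute and a tool call to move; the robot and the scene stay as the last step left them, time stands still between calls to the robot, and variables do not carry over. Pictures are saved under pics/ and viewed, and the job is handed in when it is done.

Besides the shell and the picture viewer there is one more tool, called after "Emit:" by a JSON object that holds its "api" and its "payload". drive_tool: Moves the arm, as the interface text tells. Shifts and turns lie within -1 to 1; 1 stands for 0.8 m of shift or pi rad of turn. Its arguments: {"type":"object","properties":{"motion":{"type":"array","items":{"type":"array","items":{"type":"number"}}},"jaw":{"type":"number"},"grip_force":{"type":"number"}},"required":["motion"]}

```bash
ls; mkdir -p pics; python3 - <<'E'
from plant import arm
import cv2,numpy as np
np.set_printoptions(precision=4,suppress=True)
o=arm.get_obs(); print(o)
for n in("side","top"):
    p,d=arm.read_camera(n); cv2.imwrite(f"pics/{n}0.png",p); np.save(f"pics/{n}0.npy",d); print(arm.get_calibration(n))
print(arm.tcp_to_grasp)
E
```

```text
pics
{'time_s': 0.0, 'joint_positions': array([ 1.2768,  0.69  , -0.1945,  1.5663,  0.1573,  0.9025, -0.2151]), 'dq': array([ 0.0007,  0.0005, -0.0005, -0.0004, -0.0012, -0.0007, -0.0011]), 'joint_torque': array([  0.0007, -52.7562,  -1.2668, -15.343 ,  -0.0526,   0.0066,
         0.0002]), 'eef_pos': array([ 0.201 , -0.5912,  0.2379]), 'ee_rot': array([[ 0.9467,  0.322 , -0.0007],
       [ 0.322 , -0.9467,  0.0016],
       [-0.0001, -0.0018, -1.    ]]), 'force': array([-0.482 , -0.3105, -0.1018]), 'wrist_torque': array([ 0.0092, -0.0006,  0.0303]), 'opening': 1.000002377938138}
{'fx': 455.6175268427373, 'fy': 455.6175268427373, 'cx': 327.3370683903534, 'cy': 194.04994258479195, 'world_from_camera': array([[-0.9246,  0.2332, -0.3012,  0.268 ],
       [-0.3807, -0.5906,  0.7116,  0.5712],
       [-0.012 ,  0.7726,  0.6348,  0.6589],
       [ 0.    ,  0.    ,  0.    ,  1.    ]])}
{'fx': 439.1429279805294, 'fy': 439.1429279805294, 'cx': 316.53412376003143, 'cy': 204.08320616067243, 'world_from_camera': array([[-0.0031,  0.9983, -0.0577,  0.4628],
       [-1.    , -0.0034, -0.0052, -0.072 ],
       [-0.0054,  0.0577,  0.9983,  0.9774],
       [ 0.    ,  0.    ,  0.    ,  1.    ]])}
0.0187
```

View pics/top0.png

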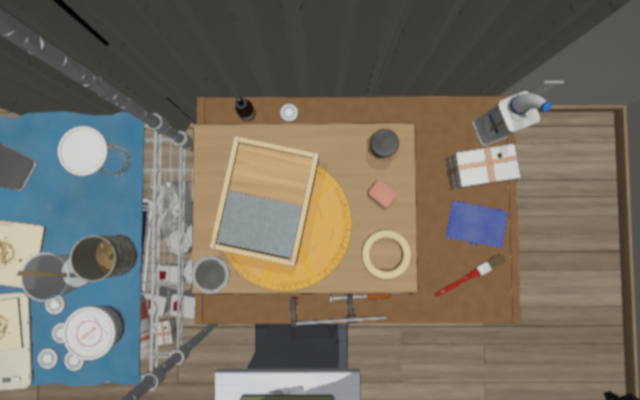

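View pics/side0.png

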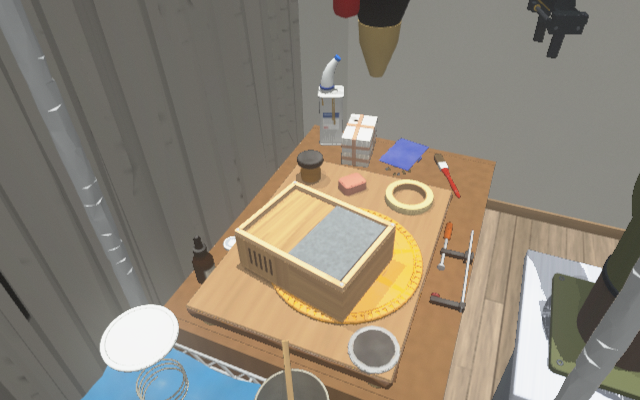

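The top view shows the box rim corners near (236,138), (319,153), (296,264) and (213,249). The grey lid is at the near half, the jar's black lid is at (384,143), the mould at (382,193) and the tape at (387,254). Next I measure them.

```bash
cat > h.py <<'E'
import numpy as np,cv2
from plant import arm
np.set_printoptions(precision=4,suppress=True)
def cal(n):
    c=arm.get_calibration(n); return c,np.array(c["world_from_camera"])
def ray(n,u,v):
    c,T=cal(n); d=np.array([(u-c["cx"])/c["fx"],-(v-c["cy"])/c["fy"],-1.]); return T[:3,3],T[:3,:3]@d
def plane(n,u,v,z):
    o,d=ray(n,u,v); return o+d*(z-o[2])/d[2]
def cloud(n,d):
    c,T=cal(n); v,u=np.mgrid[:d.shape[0],:d.shape[1]]
    P=np.stack([(u-c["cx"])/c["fx"]*d,-(v-c["cy"])/c["fy"]*d,-d],-1); return P@T[:3,:3].T+T[:3,3]
E
python3 - <<'E'
from h import *
for n,pts in(("top",[(384,143),(382,193),(372,254),(260,220),(275,165),(350,280),(340,190),(360,220),(211,274),(235,190)]),("side",[(310,157),(345,245),(285,225)])):
    d=np.load(f"pics/{n}0.npy");C=cloud(n,d)
    for u,v in pts: print(n,u,v,C[v,u], np.median(C[v-2:v+3,u-2:u+3].reshape(-1,3),0))
p=cv2.imread("pics/top0.png");d=np.load("pics/top0.npy");C=cloud("top",d)
# rim: outer outline by height
m=((C[...,2]>0.085)&(C[...,2]<0.16)&(d>0)).astype(np.uint8)
m[:, :200]=0;m[:,345:]=0;m[:120]=0;m[280:]=0
m=cv2.morphologyEx(m,cv2.MORPH_OPEN,np.ones((3,3)))
cs,_=cv2.findContours(m,cv2.RETR_EXTERNAL,cv2.CHAIN_APPROX_NONE);c=max(cs,key=cv2.contourArea)
r=cv2.minAreaRect(c);print(r);b=cv2.boxPoints(r);print(b)
zs=C[...,2][(m>0)];print(np.percentile(zs,[5,50,90,97]))
q=cv2.resize(p[110:310,180:440],None,fx=3,fy=3,interpolation=cv2.INTER_CUBIC)
cv2.polylines(q,[((b-[180,110])*3).astype(int)],True,(0,0,255),1)
cv2.imwrite("pics/crop.png",q)
E
```

```text
top 384 143 [ 0.644  -0.2096  0.0614] [ 0.6437 -0.2095  0.0646]
top 382 193 [ 0.5415 -0.2096  0.0242] [ 0.5413 -0.2093  0.0269]
top 372 254 [ 0.4082 -0.1893  0.0007] [ 0.4083 -0.1892  0.0017]
top 260 220 [0.4821 0.0464 0.094 ] [0.4821 0.0463 0.0966]
top 275 165 [0.5941 0.017  0.0894] [0.5939 0.0169 0.0906]
top 350 280 [ 0.3516 -0.14    0.0031] [ 0.3513 -0.1401  0.0016]
top 340 190 [ 0.5494 -0.1188  0.0129] [ 0.5496 -0.1188  0.0103]
top 360 220 [ 0.4834 -0.1632  0.0032] [ 0.4835 -0.1632  0.0021]
top 211 274 [0.3654 0.1664 0.0024] [0.3656 0.1659 0.0055]
top 235 190 [0.5433 0.098  0.09  ] [0.5431 0.098  0.0914]
side 310 157 [ 0.6385 -0.2056  0.063 ] [ 0.6392 -0.2075  0.0608]
side 345 245 [0.4548 0.0558 0.0955] [0.4548 0.0554 0.0952]
side 285 225 [0.5763 0.0431 0.0892] [0.5768 0.0429 0.0884]
((263.85626220703125, 200.91485595703125), (87.49178314208984, 114.96504211425781), 12.200469017028809)
[[208.9505 247.8542]
 [233.2464 135.4857]
 [318.7621 153.9756]
 [294.4662 266.344 ]]
[0.0889 0.096  0.1024 0.1041]
```

View pics/crop.png

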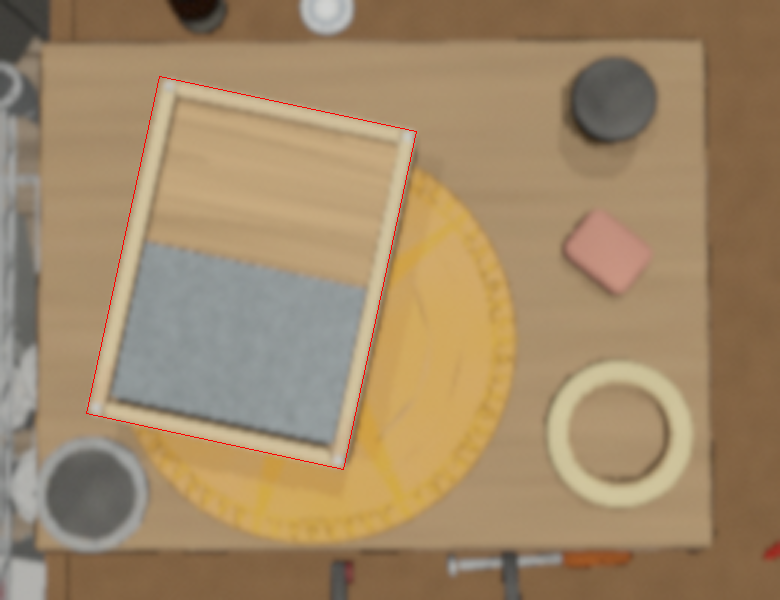

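```bash
python3 - <<'E'
from h import *
b=np.array([[208.9505,247.8542],[233.2464,135.4857],[318.7621,153.9756],[294.4662,266.344]])
d=np.load("pics/top0.npy");C=cloud("top",d)
# rim height: pixels 3px inside edges midpoints
for n in range(4):
    a,e=b[n],b[(n+1)%4];c=b.mean(0)
    for ins in(2,3.):
        zz=[]
        for t in np.linspace(.1,.9,60):
            q=a+t*(e-a);nrm=np.array([-(e-a)[1],(e-a)[0]]);nrm/=np.linalg.norm(nrm)
            if nrm@(c-q)<0:nrm=-nrm
            u,v=np.round(q+nrm*ins).astype(int);zz.append(C[v,u,2])
        print(n,ins,np.median(zz),end=' | ')
print()
for z in(.099,.102,.105):
    W=np.array([plane("top",*q,z) for q in b]); print(z,W.mean(0),np.linalg.norm(W-np.roll(W,-1,0),axis=1))
    ax=W[1]-W[0]+W[2]-W[3];print("yaw x",np.degrees(np.arctan2(ax[1],ax[0])))
p=cv2.imread("pics/side0.png")
q=cv2.resize(p[130:330,220:440],None,fx=3.6,fy=3,interpolation=cv2.INTER_CUBIC);cv2.imwrite("pics/cropS.png",q)
# platter
c=cloud("top",d); hsv=cv2.cvtColor(cv2.imread("pics/top0.png"),cv2.COLOR_BGR2HSV)
m=cv2.inRange(hsv,(15,140,120),(28,255,255));m[:,:300]=0;m[:160]=0;m[:,355:]=0
m=cv2.erode(m,np.ones((5,5)));print("platter z",np.median(C[m>0][:,2]),m.sum()/255)
# deck
print("deck z",np.median(C[200:230,330+30:400,2]), np.median(C[130:160,335:360,2]))
# jar top
hs=hsv;bgr=cv2.imread("pics/top0.png").astype(int)
m=((bgr.max(2)<105)).astype(np.uint8);m[:, :360]=0;m[:,410:]=0;m[:120]=0;m[165:]=0
m=cv2.morphologyEx(m,cv2.MORPH_OPEN,np.ones((5,5)))
cs,_=cv2.findContours(m,cv2.RETR_EXTERNAL,cv2.CHAIN_APPROX_NONE);c=max(cs,key=cv2.contourArea)
print(cv2.minEnclosingCircle(c),cv2.fitEllipse(c)); mm=cv2.erode(m,np.ones((7,7)));print("z",np.median(C[mm>0][:,2]))
print(plane("top",*cv2.fitEllipse(c)[0],.064))
E
```

```text
0 2 0.10237835754381786 | 0 3.0 0.10277847039438631 | 1 2 0.10248430496759597 | 1 3.0 0.10284474965339402 | 2 2 0.10237662882688664 | 2 3.0 0.10223360809689824 | 3 2 0.10277378526206121 | 3 3.0 0.10227882215381873 | 
0.099 [0.5211 0.0382 0.099 ] [0.2311 0.1772 0.2303 0.1746]
yaw x -11.979822390558088
0.102 [0.5209 0.0378 0.102 ] [0.2303 0.1766 0.2295 0.174 ]
yaw x -11.979822390558088
0.105 [0.5207 0.0374 0.105 ] [0.2296 0.176  0.2287 0.1734]
yaw x -11.97982239055809
platter z 0.010461498094355814 259.0
deck z 0.002217503937143428 0.00225716506528284
((382.71429443359375, 143.2857208251953), 15.269783020019531) ((382.6473388671875, 142.97952270507812), (24.709646224975586, 30.369600296020508), 52.19145584106445)
z 0.06344860618277359
[ 0.6436 -0.2064  0.064 ]
```

View pics/cropS.png

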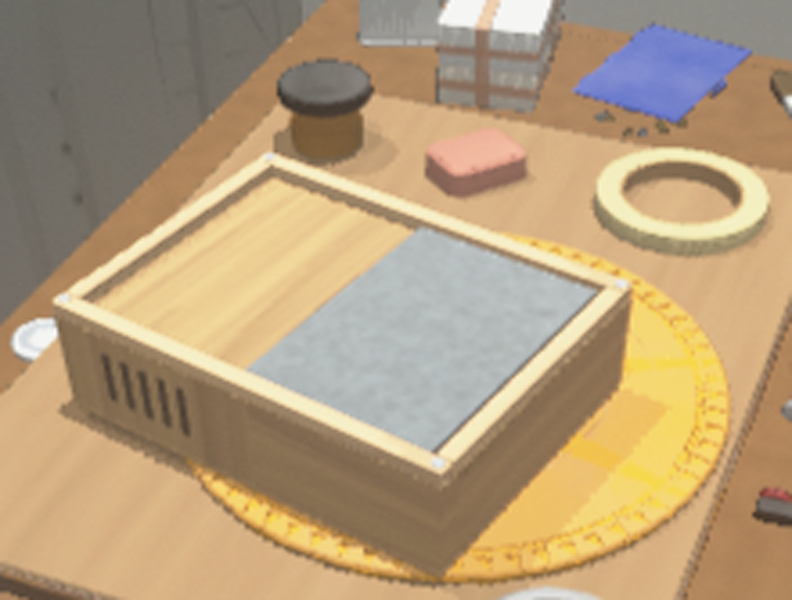

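```bash
python3 - <<'E'
from h import *
# pins in both views
T=np.array([(168,87),(408,136),(338,460),(95,407)])/3+[180,110]
S=np.array([(63,300),(272,158),(623,287),(438,463)])/[3.6,3]+[220,130]
P=[]
for t,s in zip(T,S):
    o1,d1=ray("top",*t);o2,d2=ray("side",*s)
    A=np.stack([d1,-d2],1);k,res,*_=np.linalg.lstsq(A,o2-o1,rcond=None);a=o1+d1*k[0];b=o2+d2*k[1];P.append((a+b)/2);print(P[-1],np.linalg.norm(a-b))
P=np.array(P);print(P.mean(0));ax=P[0]-P[3]+P[1]-P[2];print(np.degrees(np.arctan2(ax[1],ax[0])), np.linalg.norm(ax)/2)
p=cv2.imread("pics/top0.png");C=cloud("top",np.load("pics/top0.npy"))
print("tall in top:");
for u,v in[(150,120),(170,200),(185,200),(160,270),(245,105),(485,165),(510,120),(120,80)]:print(u,v,C[v,u])
Cs=cloud("side",np.load("pics/side0.npy"));print(Cs[50,380],Cs[10,360],Cs[20,560],Cs[90,35],Cs[300,610])
g=cv2.cvtColor(p,cv2.COLOR_BGR2GRAY)
r=cv2.resize(g[120:170,360:410],None,fx=6,fy=6,interpolation=cv2.INTER_CUBIC)
print(cv2.HoughCircles(r,cv2.HOUGH_GRADIENT,1,200,param1=100,param2=20,minRadius=76,maxRadius=96)/6 if True else 0)
# jar from side top ellipse: crop center (325,87)
print(plane("side",325/3.6+220,87/3+130,.064),plane("top",384.6,143.3,.064))
q=C[(C[...,2]>.052)&(C[...,2]<.075)&(np.hypot(C[...,0]-.644,C[...,1]+.21)<.05)];print(len(q),q.mean(0),q.min(0),q.max(0))
q=Cs[(Cs[...,2]>.055)&(Cs[...,2]<.075)&(np.hypot(Cs[...,0]-.644,Cs[...,1]+.21)<.05)];print(len(q),q.mean(0),q.min(0),q.max(0))
# lid edge (grey/wood boundary)
c,s=np.cos(np.radians(-12)),np.sin(np.radians(-12))
for t in[(150,243),(366,288),(256,265)]:
    w=plane("top",t[0]/3+180,t[1]/3+110,.0975)-[.521,.038,0];print("lid lead x",c*w[0]+s*w[1])
E
```

```text
[0.6451 0.0947 0.0985] 0.002192096952492743
[ 0.6099 -0.0675  0.0974] 0.005004470885976969
[ 0.3936 -0.0199  0.096 ] 0.0039046337381553587
[0.4297 0.1414 0.0997] 0.0030420052366050433
[0.5196 0.0371 0.0979]
-12.326786088367756 0.22092492564893268
tall in top:
150 120 [0.6923 0.2802 0.0731]
170 200 [ 0.5401  0.3131 -0.1546]
185 200 [ 0.5751  0.4322 -0.6711]
160 270 [ 0.3242  0.4789 -0.5516]
245 105 [0.7365 0.0895 0.0268]
485 165 [ 0.6019 -0.4343  0.0252]
510 120 [ 0.683  -0.46    0.0967]
120 80 [ 0.859   0.4527 -0.1604]
[0.3354 0.3343 0.5604] [0.3477 0.3345 0.5805] [ 0.1909 -0.4946  0.3332] [0.6931 0.3011 0.4567] [0.0532 0.0382 0.1184]Traceback (most recent call last):
  File "<stdin>", line 16, in <module>
TypeError: unsupported operand type(s) for /: 'NoneType' and 'int'
```

```bash
python3 - <<'E'
from h import *
C=cloud("top",np.load("pics/top0.npy"));Cs=cloud("side",np.load("pics/side0.npy"))
print(plane("side",325/3.6+220,87/3+130,.064),plane("top",384.6,143.3,.064))
for X in(C,Cs):
    q=X[(X[...,2]>.052)&(X[...,2]<.075)&(np.hypot(X[...,0]-.644,X[...,1]+.21)<.05)];print(len(q),q.mean(0),q.min(0),q.max(0))
c,s=np.cos(np.radians(-12)),np.sin(np.radians(-12))
for t in[(150,243),(366,288),(256,265)]:
    w=plane("top",t[0]/3+180,t[1]/3+110,.0975)-[.521,.038,0];print("lid lead x",c*w[0]+s*w[1])
for X in(C,Cs):
    w=X-[.521,.038,0];bx=c*w[...,0]+s*w[...,1];by=-s*w[...,0]+c*w[...,1]
    k=(abs(w[...,2]-.1)<.03)&(abs(by)<.06)
    print("lid z",np.median(X[k&(bx>-.085)&(bx<-.02)][:,2]),"block",np.median(X[k&(bx>.03)&(bx<.085)][:,2]))
E
```

```text
[ 0.634  -0.1973  0.064 ] [ 0.6429 -0.2105  0.064 ]
660 [ 0.6434 -0.2097  0.0631] [ 0.6145 -0.2388  0.0527] [ 0.674  -0.1801  0.0682]
378 [ 0.6383 -0.2038  0.0597] [ 0.61   -0.2392  0.0521] [ 0.6683 -0.1775  0.0646]
lid lead x 0.004906873282896318
lid lead x 0.004986201128121325
lid lead x 0.00500055663908739
lid z 0.09697532677494147 block 0.09062027991561067
lid z 0.09513256355932387 block 0.08839397173263225
```

Emit:
{"api": "drive_tool", "payload": {"motion": [[0,0,0,0,0,0.034],[0,0,0,0,0,0.034],[0,0,0,0,0,0.034],[0,0,0,0,0,0.034],[0,0,0,0,0,0.035],[0,-0.02,0,0,0,0],[0.008,-0.04,0,0,0,0],[0.008,-0.04,0,0,0,0]], "jaw": -1, "grip_force": 10}}

```text
time_s: 0.77
eef_pos: [0.2296, -0.5157, 0.2381]
ee_rot: [[0.978, -0.211, -0.001], [-0.211, -0.978, 0.0], [-0.001, 0.0, -1.0]]
force: [0.8, 0.8, 0.2]
opening: 0.414
```

Emit:
{"api": "drive_tool", "payload": {"motion": [[0.008,-0.042,0,0,0,0],[0.008,-0.042,0,0,0,0],[0.008,-0.042,0,0,0,0],[0.008,-0.042,0,0,0,0],[0.008,-0.042,0,0,0,0],[0.008,-0.042,0,0,0,0],[0.008,-0.042,0,0,0,0],[0.008,-0.042,0,0,0,0]]}}

```text
time_s: 1.43
eef_pos: [0.3366, -0.2622, 0.2386]
ee_rot: [[0.978, -0.208, -0.0], [-0.208, -0.978, 0.0], [-0.0, -0.0, -1.0]]
force: [0.2, -0.1, 0.2]
opening: 0.005
```

Emit:
{"api": "drive_tool", "payload": {"motion": [[0.009,-0.0415,0,0,0,0],[0.009,-0.0415,0,0,0,0],[0.009,-0.0415,0,0,0,0],[0.009,-0.0415,0,0,0,0],[0.009,-0.0415,0,0,0,0],[0.009,-0.0415,0,0,0,0],[0.009,-0.0415,0,0,0,0],[0.009,-0.0415,0,0,0,0]]}}

```text
time_s: 2.1
eef_pos: [0.4481, -0.0143, 0.2386]
ee_rot: [[0.978, -0.208, -0.0], [-0.208, -0.978, -0.0], [-0.0, 0.0, -1.0]]
force: [0.6, 0.3, -0.0]
opening: 0.006
```

Emit:
{"api": "drive_tool", "payload": {"motion": [[0.008,-0.042,0,0,0,0],[0.007,-0.0407,0,0,0,0],[0,0,0.04,0,0,0],[0,0,0.04,0,0,0],[0,0,0.04,0,0,0],[0,0,0.01,0,0,0],[0,0,0,0,0,0],[0,0,0,0,0,0]]}}

```text
time_s: 2.77
eef_pos: [0.4736, 0.046, 0.1351]
ee_rot: [[0.978, -0.208, -0.0], [-0.208, -0.978, -0.0], [-0.0, 0.0, -1.0]]
force: [0.1, -0.6, 1.2]
opening: 0.002
```

```bash
python3 - <<'E'
from h import *
o=arm.get_obs();print(o["eef_pos"],o["force"],o["joint_positions"])
for n in("side","top"):
    p,d=arm.read_camera(n); cv2.imwrite(f"pics/{n}1.png",p)
E
```

```text
[0.4736 0.046  0.1351] [ 0.0848 -0.6455  1.2438] [-0.211   0.6815  0.0275  2.1092 -0.0498  0.3517 -1.9235]
```

View pics/side1.png

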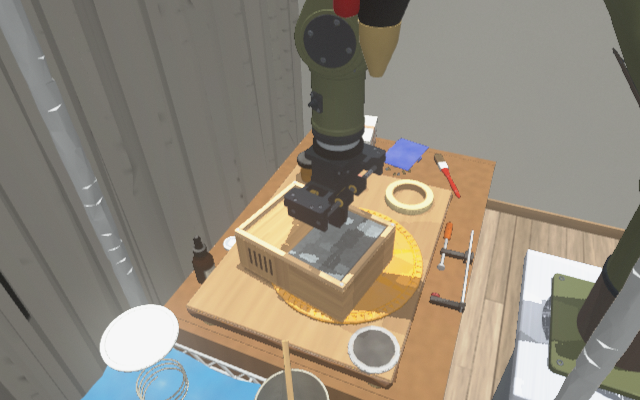

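View pics/top1.png

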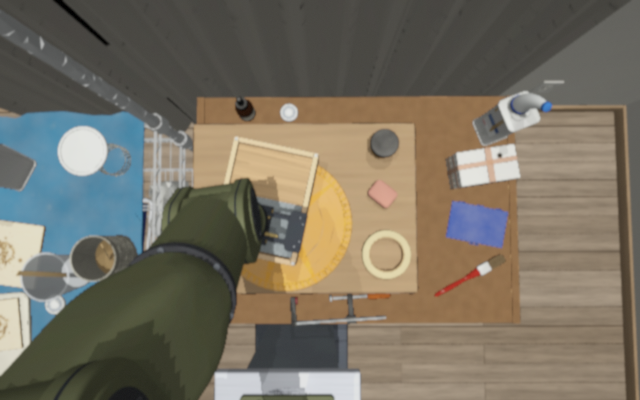

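The pictures show the closed fingers above the lid's centre (side px ~(335,225), top ~(270,220)). Next I descend and feel for the lid.

Emit:
{"api": "drive_tool", "payload": {"motion": [[0,0,0.012,0,0,0],[0,0,0.012,0,0,0],[0,0,0.008,0,0,0],[0,0,0.004,0,0,0],[0,0,0.0015,0,0,0],[0,0,0,0,0,0],[0,0,0,0,0,0]]}}

```text
time_s: 3.45
eef_pos: [0.4734, 0.0462, 0.1046]
ee_rot: [[0.978, -0.208, -0.0], [-0.208, -0.978, -0.0], [-0.0, 0.0, -1.0]]
force: [0.3, 0.3, -0.8]
opening: 0.006
```

Emit:
{"api": "drive_tool", "payload": {"motion": [[0,0,0.0012,0,0,0],[0,0,0.0012,0,0,0],[0,0,0,0,0,0],[0,0,0,0,0,0]]}}

```text
time_s: 3.78
eef_pos: [0.4735, 0.0462, 0.1029]
ee_rot: [[0.978, -0.208, 0.0], [-0.208, -0.978, -0.0], [0.0, 0.0, -1.0]]
force: [0.7, -1.0, -0.4]
opening: 0.006
```

Emit:
{"api": "drive_tool", "payload": {"motion": [[0,0,0.0012,0,0,0],[0,0,0.0012,0,0,0],[0,0,0,0,0,0],[0,0,0,0,0,0]]}}

```text
time_s: 4.12
eef_pos: [0.4734, 0.0462, 0.1008]
ee_rot: [[0.978, -0.208, -0.0], [-0.208, -0.978, -0.0], [-0.0, 0.0, -1.0]]
force: [-0.7, 0.9, -0.1]
opening: 0.007
```

Emit:
{"api": "drive_tool", "payload": {"motion": [[0,0,0.0012,0,0,0],[0,0,0,0,0,0],[0,0,0,0,0,0]]}}

```text
time_s: 4.37
eef_pos: [0.4734, 0.0462, 0.0999]
ee_rot: [[0.978, -0.208, -0.0], [-0.208, -0.978, -0.0], [-0.0, 0.0, -1.0]]
force: [-0.3, -0.6, -0.1]
opening: 0.008
```

Emit:
{"api": "drive_tool", "payload": {"motion": [[0,0,0.0012,0,0,0],[0,0,0,0,0,0],[0,0,0,0,0,0]]}}

```text
time_s: 4.62
eef_pos: [0.4734, 0.0462, 0.0989]
ee_rot: [[0.978, -0.208, -0.0], [-0.208, -0.978, -0.0], [-0.0, 0.0, -1.0]]
force: [-0.4, -0.1, 0.1]
opening: 0.003
```

Emit:
{"api": "drive_tool", "payload": {"motion": [[0,0,0.0012,0,0,0],[0,0,0,0,0,0],[0,0,0,0,0,0]]}}

```text
time_s: 4.87
eef_pos: [0.4734, 0.0462, 0.0979]
ee_rot: [[0.978, -0.208, -0.0], [-0.208, -0.978, -0.0], [-0.0, 0.0, -1.0]]
force: [0.1, -0.6, 0.6]
opening: 0.006
```

Emit:
{"api": "drive_tool", "payload": {"motion": [[0,0,0.0012,0,0,0],[0,0,0,0,0,0],[0,0,0,0,0,0]]}}

```text
time_s: 5.12
eef_pos: [0.4734, 0.0461, 0.0972]
ee_rot: [[0.978, -0.208, 0.0], [-0.208, -0.978, -0.0], [0.0, 0.0, -1.0]]
force: [-1.4, -0.0, 4.5]
opening: 0.008
```

Emit:
{"api": "drive_tool", "payload": {"motion": [[0,0,0.0012,0,0,0],[0,0,0,0,0,0],[0,0,0,0,0,0]]}}

```text
time_s: 5.37
eef_pos: [0.4735, 0.0462, 0.0966]
ee_rot: [[0.978, -0.208, 0.001], [-0.208, -0.978, 0.0], [0.0, -0.0, -1.0]]
force: [-0.9, 0.3, 8.3]
opening: 0.005
```

Emit:
{"api": "drive_tool", "payload": {"motion": [[0,0,0.0012,0,0,0],[0,0,0.0009,0,0,0],[0,0,0,0,0,0],[0,0,0,0,0,0]]}}

```text
time_s: 5.7
eef_pos: [0.4735, 0.0462, 0.0956]
ee_rot: [[0.978, -0.208, 0.001], [-0.208, -0.978, 0.0], [0.001, -0.0, -1.0]]
force: [-1.3, 1.3, 16.2]
opening: 0.008
```

Emit:
{"api": "drive_tool", "payload": {"motion": [[0.003,0,0,0,0,0],[0.005,0,0,0,0,0],[0.006,0,0,0,0,0],[0.006,0,0,0,0,0]]}}

```text
time_s: 6.03
eef_pos: [0.4867, 0.0433, 0.0954]
ee_rot: [[0.978, -0.207, -0.004], [-0.207, -0.978, 0.0], [-0.004, 0.001, -1.0]]
force: [-6.0, 1.4, 18.5]
opening: 0.004
```

Emit:
{"api": "drive_tool", "payload": {"motion": [[0.006,0,0,0,0,0],[0.006,0,0,0,0,0],[0.006,0,0,0,0,0],[0.006,0,0,0,0,0],[0.006,0,0,0,0,0],[0.006,0,0,0,0,0]]}}

```text
time_s: 6.53
eef_pos: [0.5151, 0.0371, 0.0954]
ee_rot: [[0.978, -0.207, -0.004], [-0.207, -0.978, 0.0], [-0.004, 0.001, -1.0]]
force: [-6.8, 1.1, 18.9]
opening: 0.006
```

Emit:
{"api": "drive_tool", "payload": {"motion": [[0.006,0,0,0,0,0],[0.006,0,0,0,0,0],[0.006,0,0,0,0,0],[0.006,0,0,0,0,0],[0.006,0,0,0,0,0],[0.006,0,0,0,0,0]]}}

```text
time_s: 7.03
eef_pos: [0.5434, 0.0309, 0.0955]
ee_rot: [[0.978, -0.208, -0.004], [-0.208, -0.978, -0.0], [-0.004, 0.001, -1.0]]
force: [-6.6, 0.6, 17.6]
opening: 0.005
```

Emit:
{"api": "drive_tool", "payload": {"motion": [[0.006,0,0,0,0,0],[0.006,0,0,0,0,0],[0.006,0,0,0,0,0],[0.005,0,0,0,0,0],[0.003,0,0,0,0,0]]}}

```text
time_s: 7.45
eef_pos: [0.5643, 0.0263, 0.0956]
ee_rot: [[0.978, -0.208, -0.003], [-0.208, -0.978, -0.0], [-0.003, 0.001, -1.0]]
force: [-6.1, 0.0, 16.4]
opening: 0.005
```

Emit:
{"api": "drive_tool", "payload": {"motion": [[0.002,0,0,0,0,0],[0.002,0,0,0,0,0],[0.002,0,0,0,0,0]]}}

```text
time_s: 7.7
eef_pos: [0.5686, 0.0254, 0.0956]
ee_rot: [[0.978, -0.208, -0.003], [-0.208, -0.978, -0.0], [-0.003, 0.001, -1.0]]
force: [-6.5, 0.5, 17.2]
opening: 0.009
```

Emit:
{"api": "drive_tool", "payload": {"motion": [[0.002,0,0,0,0,0],[0.002,0,0,0,0,0],[0,0,0,0,0,0]]}}

```text
time_s: 7.95
eef_pos: [0.5711, 0.0249, 0.0955]
ee_rot: [[0.978, -0.208, -0.005], [-0.208, -0.978, -0.0], [-0.005, 0.001, -1.0]]
force: [-6.9, 0.3, 17.7]
opening: 0.004
```

Emit:
{"api": "drive_tool", "payload": {"motion": [[0.0015,0,0,0,0,0],[0.001,0,0,0,0,0],[0,0,0,0,0,0]]}}

```text
time_s: 8.2
eef_pos: [0.5712, 0.0248, 0.0952]
ee_rot: [[0.978, -0.208, -0.008], [-0.208, -0.978, 0.0], [-0.008, 0.002, -1.0]]
force: [-10.8, -0.1, 20.0]
opening: 0.007
```

Emit:
{"api": "drive_tool", "payload": {"motion": [[-0.002,0,-0.003,0,0,0],[0,0,-0.008,0,0,0],[0,0,-0.03,0,0,0],[0,0,-0.045,0,0,0],[0,0,-0.045,0,0,0],[0,0.03,-0.03,0,0,0],[0,0.045,0,0,0,0],[0,0.045,0,0,0,0]], "jaw": 1}}

```text
time_s: 8.87
eef_pos: [0.5554, -0.069, 0.2252]
ee_rot: [[0.979, -0.205, 0.005], [-0.205, -0.979, 0.0], [0.005, -0.001, -1.0]]
force: [0.0, -1.6, -0.9]
opening: 0.584
```

Emit:
{"api": "drive_tool", "payload": {"motion": [[0.01,0.045,0,0,0,0],[0.01,0.045,0,0,0,0],[0,0,0,0,0,0]]}}

```text
time_s: 9.12
eef_pos: [0.5534, -0.1537, 0.2236]
ee_rot: [[0.975, -0.22, 0.0], [-0.22, -0.975, -0.007], [0.002, 0.007, -1.0]]
force: [-0.4, -0.9, -0.6]
opening: 0.813
```

```bash
python3 - <<'E'
from h import *
o=arm.get_obs();print(o["time_s"],o["eef_pos"],o["force"],o["joint_positions"])
ims=[]
for n in("side","top"):
    p,d=arm.read_camera(n); cv2.imwrite(f"pics/{n}2.png",p);np.save(f"pics/{n}2.npy",d);ims.append(p)
cv2.imwrite("pics/both2.png",cv2.resize(np.vstack([ims[0][100:380],ims[1][60:340]]),None,fx=1.07,fy=1.07))
R=o["ee_rot"];print(R.T@(np.array([.642,-.209,o["eef_pos"][2]])-o["eef_pos"])/.8)
E
```

```text
9.1167 [ 0.5534 -0.1537  0.2236] [-0.3526 -0.9113 -0.6158] [ 0.1771  0.6365  0.0159  1.7482 -0.0033  0.7551 -1.6008]
[0.1232 0.043  0.0006]
```

View pics/both2.png

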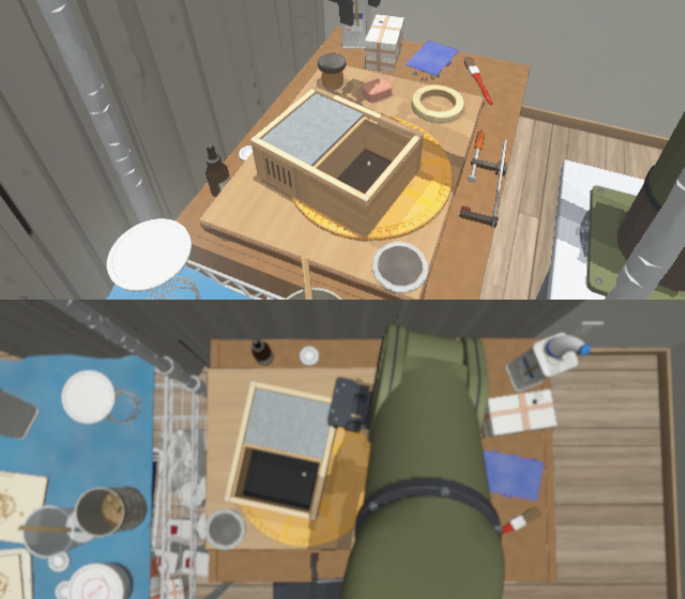

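```bash
python3 - <<'E'
from h import *
w=plane("top",283,223,.017)-[.521,.038,0];c,s=np.cos(np.radians(-12)),np.sin(np.radians(-12));print(c*w[0]+s*w[1],-s*w[0]+c*w[1])
p=cv2.imread("pics/top2.png");q=cv2.imread("pics/side2.png")
cv2.imwrite("pics/c2.png",np.hstack([cv2.resize(p[180:280,200:310],(396,360)),cv2.resize(q[190:300,300:410],(360,360))]))
d=np.load("pics/top2.npy");C=cloud("top",d);print(C[221:226,279:288,2]);print(np.median(C[215:235,240:270,2]))
E
```

```text
-0.03635503393575477 -0.040021210193773166
[[0.0139 0.0153 0.0193 0.0165 0.0174 0.0164 0.0156 0.0178 0.0166]
 [0.0206 0.0178 0.0158 0.0182 0.0188 0.0209 0.0206 0.0148 0.0173]
 [0.0185 0.0178 0.0174 0.0146 0.0214 0.0216 0.0198 0.0168 0.0202]
 [0.0174 0.0192 0.0173 0.0171 0.0246 0.0213 0.0201 0.0188 0.0162]
 [0.0175 0.017  0.0189 0.018  0.0152 0.016  0.017  0.017  0.0153]]
0.016920211138649888
```

View pics/c2.png

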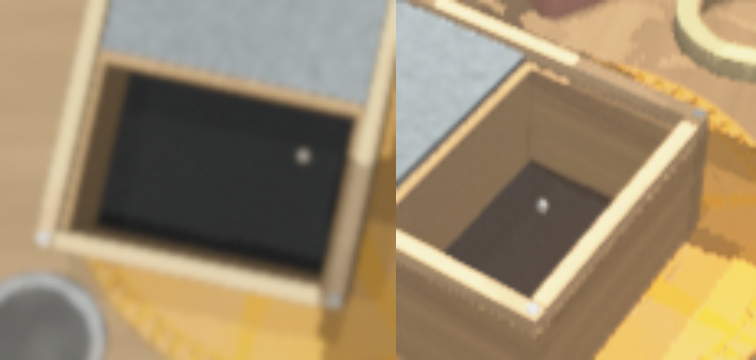

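Emit:
{"api": "drive_tool", "payload": {"motion": [[0.03,0.01,0,0,0,0],[0.031,0.011,0,0,0,0],[0.031,0.011,0,0,0,0],[0.031,0.011,0,0,0,0],[0,0,0,0,0,0],[0,0,0,0,0,0]]}}

```text
time_s: 9.72
eef_pos: [0.6445, -0.1953, 0.2224]
ee_rot: [[0.978, -0.206, -0.0], [-0.206, -0.978, 0.001], [-0.001, -0.001, -1.0]]
force: [-1.0, -0.3, -0.1]
opening: 0.999
```

The compartment is open. A small screw or bump of about 5 mm lies on its floor at box (-36,-40) mm, so I will place the jar clear of it. Now the jar.

Emit:
{"api": "drive_tool", "payload": {"motion": [[0.0005,0.0174,0,0,0,0],[0,0,0.03,0,0,0],[0,0,0.035,0,0,0],[0,0,0.035,0,0,0],[0,0,0.035,0,0,0],[0,0,0,0,0,0],[0,0,0,0,0,0]]}}

```text
time_s: 10.3
eef_pos: [0.6395, -0.21, 0.1145]
ee_rot: [[0.978, -0.207, -0.004], [-0.207, -0.978, 0.001], [-0.004, -0.0, -1.0]]
force: [0.3, -0.6, 0.7]
opening: 1.002
```

```bash
python3 - <<'E'
from h import *
o=arm.get_obs();print(o["time_s"],o["eef_pos"],o["force"])
p,d=arm.read_camera("side");cv2.imwrite("pics/s3.png",cv2.resize(p[80:220,240:440],None,fx=4,fy=4))
E
```

```text
10.3 [ 0.6395 -0.21    0.1145] [ 0.2677 -0.6147  0.6827]
```

View pics/s3.png

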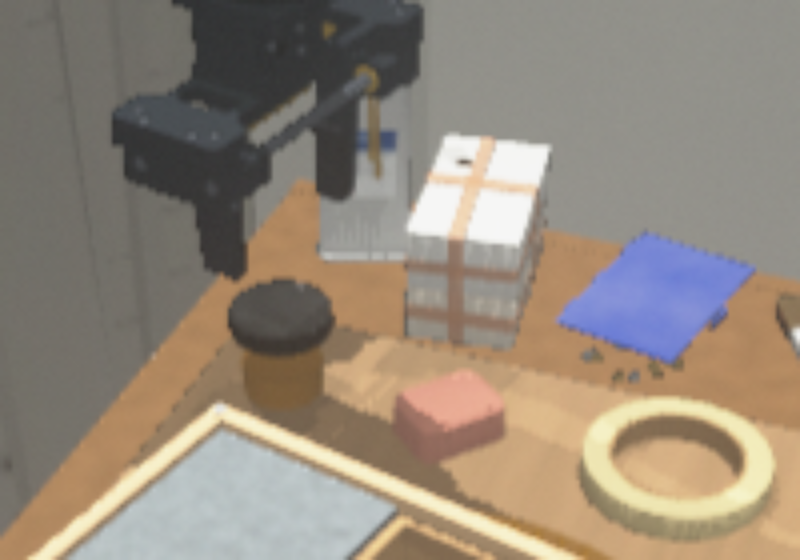

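Emit:
{"api": "drive_tool", "payload": {"motion": [[0.003,-0.001,0.02,0,0,0],[0,0,0.02,0,0,0],[0,0,0.02,0,0,0],[0,0,0.02,0,0,0],[0,0,0.012,0,0,0],[0,0,0,0,0,0],[0,0,0,0,0,0]]}}

```text
time_s: 10.93
eef_pos: [0.6442, -0.2104, 0.042]
ee_rot: [[0.978, -0.208, 0.001], [-0.208, -0.978, -0.0], [0.001, 0.0, -1.0]]
force: [0.3, 0.5, 1.0]
opening: 1.001
```

Emit:
{"api": "drive_tool", "payload": {"motion": [[0,0,0,0,0,0],[0,0,0,0,0,0],[0,0,0,0,0,0],[0,0,0,0,0,0],[0,0,0,0,0,0]], "jaw": -1, "grip_force": 15}}

```text
time_s: 11.35
eef_pos: [0.6442, -0.2104, 0.0422]
ee_rot: [[0.978, -0.208, 0.001], [-0.208, -0.978, -0.0], [0.001, 0.0, -1.0]]
force: [-0.3, 0.1, 2.2]
opening: 0.674
```

Emit:
{"api": "drive_tool", "payload": {"motion": [[0,0,0,0,0,0],[0,0,-0.005,0,0,0],[0,0,-0.02,0,0,0],[0,0,-0.03,0,0,0],[0,0,-0.035,0,0,0],[0,0,-0.035,0,0,0],[0,0,-0.035,0,0,0],[0,0,-0.03,0,0,0]], "grip_force": 20}}

```text
time_s: 12.02
eef_pos: [0.6438, -0.2104, 0.1956]
ee_rot: [[0.978, -0.208, 0.001], [-0.208, -0.978, -0.0], [0.001, 0.0, -1.0]]
force: [0.8, -0.8, -0.8]
opening: 0.675
```

Emit:
{"api": "drive_tool", "payload": {"motion": [[0,0,0,0,0,0],[0,0,0,0,0,0]]}}

```text
time_s: 12.18
eef_pos: [0.6444, -0.2106, 0.1948]
ee_rot: [[0.978, -0.208, 0.002], [-0.208, -0.978, -0.001], [0.003, 0.0, -1.0]]
force: [-0.8, 0.5, -1.4]
opening: 0.674
```

```bash
python3 - <<'E'
from h import *
o=arm.get_obs();print(o["time_s"],o["eef_pos"],o["force"],o["opening"])
p,d=arm.read_camera("side");cv2.imwrite("pics/s4.png",cv2.resize(p[20:240,200:480],None,fx=2.7,fy=2.7))
c,s=np.cos(np.radians(-12)),np.sin(np.radians(-12));bx,by=-.058,.008
t=np.array([.521+c*bx-s*by,.0375+s*bx+c*by,o["eef_pos"][2]]);print(t,o["ee_rot"].T@(t-o["eef_pos"])/.8)
E
```

```text
12.1833 [ 0.6444 -0.2106  0.1948] [-0.8153  0.5387 -1.4201] 0.6743321712680412
[0.4659 0.0574 0.1948] [-0.2878 -0.2813 -0.0008]
```

View pics/s4.png

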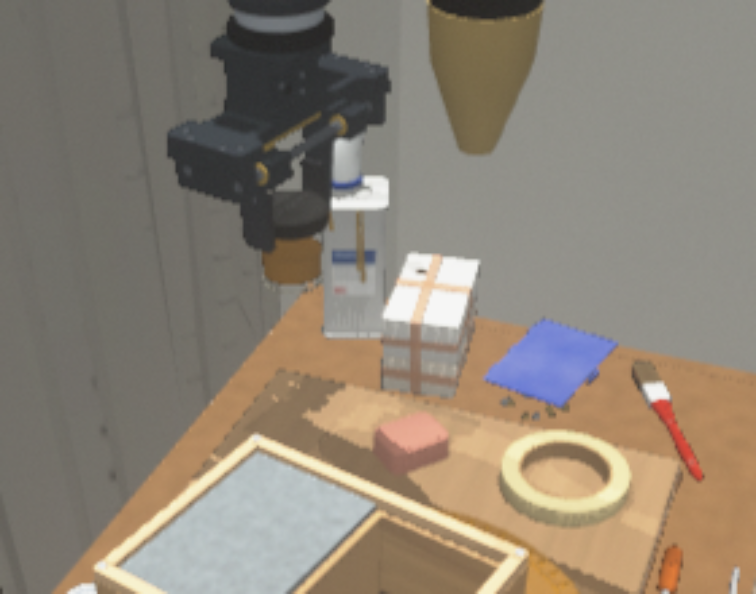

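The jar is held upright by its lid (side crop (295,235)). I move it over the compartment.

Emit:
{"api": "drive_tool", "payload": {"motion": [[-0.01,-0.01,0,0,0,0],[-0.025,-0.025,0,0,0,0],[-0.03,-0.03,0,0,0,0],[-0.03,-0.03,0,0,0,0],[-0.03,-0.03,0,0,0,0],[-0.03,-0.03,0,0,0,0],[-0.03,-0.03,0,0,0,0],[-0.03,-0.03,0,0,0,0]]}}

```text
time_s: 12.9
eef_pos: [0.5087, -0.0052, 0.1919]
ee_rot: [[0.978, -0.208, -0.004], [-0.208, -0.978, -0.0], [-0.004, 0.001, -1.0]]
force: [0.6, 0.6, -0.4]
opening: 0.671
```

Emit:
{"api": "drive_tool", "payload": {"motion": [[-0.03,-0.03,0,0,0,0],[-0.025,-0.025,0,0,0,0],[-0.012,-0.01,0,0,0,0],[-0.004,0,0,0,0,0],[0,0,0,0,0,0],[0,0,0,0,0,0]]}}

```text
time_s: 13.4
eef_pos: [0.4667, 0.055, 0.193]
ee_rot: [[0.978, -0.209, -0.001], [-0.209, -0.978, -0.001], [-0.001, 0.001, -1.0]]
force: [-0.1, -0.5, -0.4]
opening: 0.673
```

```bash
cat >> h.py <<'E'
def tobox(p,z0=.0105):
    c,s=np.cos(np.radians(-12)),np.sin(np.radians(-12));w=np.array(p)-[.521,.0375,z0]
    return np.array([c*w[0]+s*w[1],-s*w[0]+c*w[1],w[2]])
E
python3 - <<'E'
from h import *
o=arm.get_obs();print(o["time_s"],o["eef_pos"],tobox(o["eef_pos"]),o["force"],o["opening"],o["ee_rot"])
p,d=arm.read_camera("side");cv2.imwrite("pics/s5.png",cv2.resize(p[120:340,200:480],None,fx=2.7,fy=2.7))
E
```

```text
13.4 [0.4667 0.055  0.193 ] [-0.0568  0.0058  0.1825] [-0.1306 -0.453  -0.3824] 0.6727146068414545 [[ 0.9779 -0.2093 -0.0008]
 [-0.2093 -0.9778 -0.0012]
 [-0.0006  0.0014 -1.    ]]
```

View pics/s5.png

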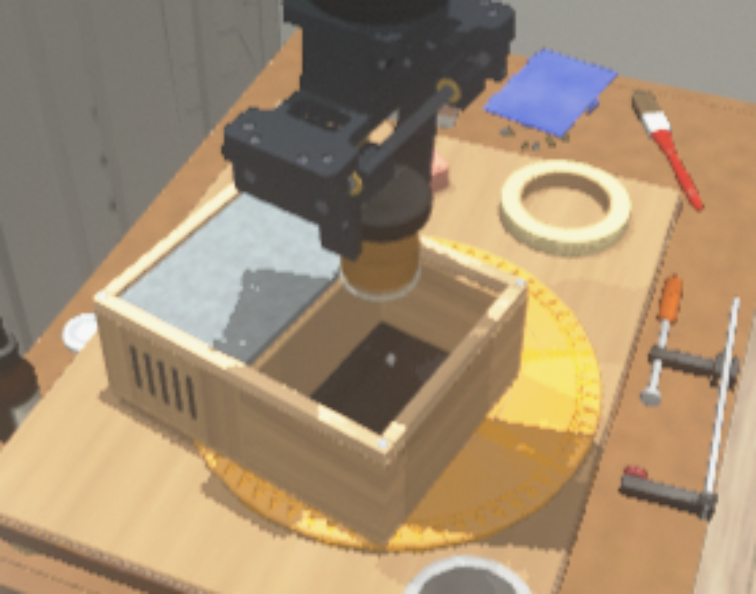

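Emit:
{"api": "drive_tool", "payload": {"motion": [[0,0,0.01,0,0,0],[0,0,0.025,0,0,0],[0,0,0.03,0,0,0],[0,0,0.03,0,0,0],[0,0,0,0,0,0],[0,0,0,0,0,0]]}}

```text
time_s: 13.95
eef_pos: [0.466, 0.0553, 0.1166]
ee_rot: [[0.978, -0.209, -0.003], [-0.209, -0.978, -0.001], [-0.003, 0.002, -1.0]]
force: [0.0, -0.3, -1.0]
opening: 0.673
```

Emit:
{"api": "drive_tool", "payload": {"motion": [[0,0,0.02,0,0,0],[0,0,0.02,0,0,0],[0,0,0.015,0,0,0],[0,0,0.01,0,0,0],[0,0,0,0,0,0],[0,0,0,0,0,0]]}}

```text
time_s: 14.45
eef_pos: [0.4671, 0.0561, 0.0662]
ee_rot: [[0.978, -0.208, 0.001], [-0.208, -0.978, -0.0], [0.001, -0.0, -1.0]]
force: [0.0, -0.6, -0.7]
opening: 0.674
```

Emit:
{"api": "drive_tool", "payload": {"motion": [[0,0,0.004,0,0,0],[0,0,0.003,0,0,0],[0,0,0,0,0,0],[0,0,0,0,0,0]]}}

```text
time_s: 14.78
eef_pos: [0.4667, 0.0563, 0.0602]
ee_rot: [[0.978, -0.208, 0.0], [-0.208, -0.978, -0.0], [0.0, -0.0, -1.0]]
force: [-0.6, -0.6, -0.8]
opening: 0.675
```

Emit:
{"api": "drive_tool", "payload": {"motion": [[0,0,0.0015,0,0,0],[0,0,0.0015,0,0,0],[0,0,0,0,0,0]]}}

```text
time_s: 15.03
eef_pos: [0.4668, 0.0564, 0.0587]
ee_rot: [[0.978, -0.208, 0.001], [-0.208, -0.978, 0.0], [0.001, -0.001, -1.0]]
force: [-1.8, 0.9, 13.1]
opening: 0.672
```

Emit:
{"api": "drive_tool", "payload": {"motion": [[0,0,-0.001,0,0,0],[0,0,0,0,0,0],[0,0,0,0,0,0],[0,0,0,0,0,0],[0,0,0,0,0,0],[0,0,0,0,0,0]], "jaw": 0.68}}

```text
time_s: 15.53
eef_pos: [0.4665, 0.0563, 0.0582]
ee_rot: [[0.978, -0.208, -0.0], [-0.208, -0.978, -0.0], [-0.0, 0.0, -1.0]]
force: [-0.2, -0.0, -0.4]
opening: 0.84
```

Emit:
{"api": "drive_tool", "payload": {"motion": [[0,0,-0.005,0,0,0],[0,0,-0.02,0,0,0],[0,0,-0.03,0,0,0],[0,0,-0.035,0,0,0],[0,0,-0.035,0,0,0],[0,0,-0.035,0,0,0],[0,0,-0.03,0,0,0],[0,0,0,0,0,0]]}}

```text
time_s: 16.2
eef_pos: [0.4689, 0.0565, 0.2145]
ee_rot: [[0.978, -0.208, 0.008], [-0.208, -0.978, 0.001], [0.008, -0.003, -1.0]]
force: [0.6, 0.8, -0.0]
opening: 0.839
```

```bash
python3 - <<'E'
from h import *
o=arm.get_obs();print(o["time_s"],o["eef_pos"],tobox(o["eef_pos"]),o["force"],o["opening"])
p,d=arm.read_camera("side");cv2.imwrite("pics/s6.png",cv2.resize(p[120:340,200:480],None,fx=2.7,fy=2.7))
E
```

```text
16.2 [0.4689 0.0565 0.2145] [-0.0549  0.0078  0.204 ] [ 0.6111  0.7997 -0.0399] 0.8392816957135605
```

View pics/s6.png

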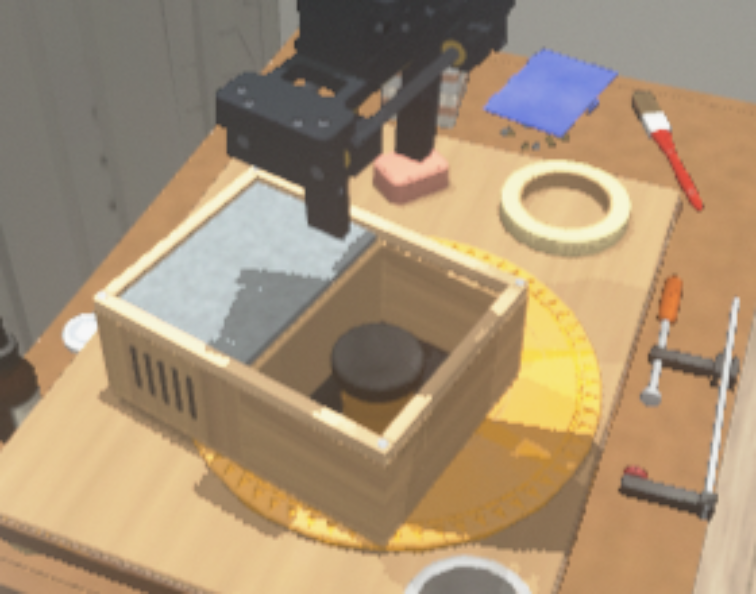

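The jar stands upright on the compartment's floor (lid at crop (378,360)). Now I close the lid.

Emit:
{"api": "drive_tool", "payload": {"motion": [[0.02,0.004,0,0,0,0],[0.03,0.004,0,0,0,0],[0.035,0,0,0,0,0],[0.03,0,0,0,0,0],[0.019,0,0,0,0,0],[0,0,0,0,0,0],[0,0,0.03,0,0,0],[0,0,0.03,0,0,0]], "jaw": -1, "grip_force": 10}}

```text
time_s: 16.92
eef_pos: [0.5697, 0.0279, 0.1617]
ee_rot: [[0.978, -0.208, 0.001], [-0.208, -0.978, 0.0], [0.001, -0.0, -1.0]]
force: [0.2, -0.0, -0.4]
opening: 0.261
```

Emit:
{"api": "drive_tool", "payload": {"motion": [[0,0,0.03,0,0,0],[0,0,0.025,0,0,0],[0,0,0.01,0,0,0],[0,0,0,0,0,0],[0,0,0,0,0,0],[0,0,0,0,0,0]]}}

```text
time_s: 17.42
eef_pos: [0.5705, 0.0279, 0.1114]
ee_rot: [[0.978, -0.208, 0.001], [-0.208, -0.978, 0.0], [0.001, -0.0, -1.0]]
force: [-0.9, -0.4, 0.5]
opening: -0.002
```

Emit:
{"api": "drive_tool", "payload": {"motion": [[0,0,0.008,0,0,0],[0,0,0.005,0,0,0],[0,0,0.0025,0,0,0],[0,0,0,0,0,0],[0,0,0,0,0,0]]}}

```text
time_s: 17.83
eef_pos: [0.5701, 0.0278, 0.098]
ee_rot: [[0.978, -0.208, -0.0], [-0.208, -0.978, -0.0], [-0.0, 0.0, -1.0]]
force: [-0.4, -0.4, 0.1]
opening: 0.007
```

Emit:
{"api": "drive_tool", "payload": {"motion": [[0,0,0.0012,0,0,0],[0,0,0.0012,0,0,0],[0,0,0,0,0,0],[0,0,0,0,0,0]]}}

```text
time_s: 18.17
eef_pos: [0.5702, 0.0278, 0.0969]
ee_rot: [[0.978, -0.208, 0.001], [-0.208, -0.978, 0.0], [0.001, -0.0, -1.0]]
force: [-2.1, 0.4, 7.4]
opening: 0.006
```

Emit:
{"api": "drive_tool", "payload": {"motion": [[0,0,0.0012,0,0,0],[0,0,0.0012,0,0,0],[0,0,0,0,0,0],[0,0,0,0,0,0]]}}

```text
time_s: 18.5
eef_pos: [0.5703, 0.0278, 0.0959]
ee_rot: [[0.978, -0.208, 0.001], [-0.208, -0.978, 0.0], [0.001, -0.0, -1.0]]
force: [-3.5, 0.2, 15.0]
opening: 0.009
```

Emit:
{"api": "drive_tool", "payload": {"motion": [[-0.003,0,0,0,0,0],[-0.005,0,0,0,0,0],[-0.006,0,0,0,0,0],[-0.006,0,0,0,0,0]]}}

```text
time_s: 18.83
eef_pos: [0.5605, 0.0299, 0.0966]
ee_rot: [[0.978, -0.209, 0.013], [-0.209, -0.978, -0.001], [0.013, -0.002, -1.0]]
force: [5.7, -1.3, 9.2]
opening: 0.008
```

Emit:
{"api": "drive_tool", "payload": {"motion": [[0,0,0.0012,0,0,0],[0,0,0.0006,0,0,0],[-0.003,0,0,0,0,0],[-0.005,0,0,0,0,0]]}}

```text
time_s: 19.17
eef_pos: [0.5554, 0.031, 0.0959]
ee_rot: [[0.978, -0.21, 0.016], [-0.21, -0.978, -0.001], [0.015, -0.003, -1.0]]
force: [5.7, -3.1, 15.0]
opening: 0.006
```

Emit:
{"api": "drive_tool", "payload": {"motion": [[-0.006,0,0,0,0,0],[-0.006,0,0,0,0,0],[-0.006,0,0,0,0,0],[-0.006,0,0,0,0,0]]}}

```text
time_s: 19.5
eef_pos: [0.5363, 0.0352, 0.0958]
ee_rot: [[0.978, -0.21, 0.015], [-0.21, -0.978, -0.001], [0.015, -0.003, -1.0]]
force: [5.7, -2.4, 16.0]
opening: 0.004
```

Emit:
{"api": "drive_tool", "payload": {"motion": [[-0.006,0,0,0,0,0],[-0.006,0,0,0,0,0],[-0.006,0,0,0,0,0],[-0.006,0,0,0,0,0],[-0.006,0,0,0,0,0],[-0.006,0,0,0,0,0]]}}

```text
time_s: 20.0
eef_pos: [0.5081, 0.0414, 0.0956]
ee_rot: [[0.978, -0.21, 0.015], [-0.21, -0.978, -0.0], [0.015, -0.003, -1.0]]
force: [5.5, -3.2, 16.6]
opening: 0.008
```

Emit:
{"api": "drive_tool", "payload": {"motion": [[-0.006,0,0,0,0,0],[-0.006,0,0,0,0,0],[-0.006,0,0,0,0,0],[-0.006,0,0,0,0,0],[-0.004,0,0,0,0,0]]}}

```text
time_s: 20.42
eef_pos: [0.4857, 0.0462, 0.0954]
ee_rot: [[0.978, -0.21, 0.014], [-0.21, -0.978, 0.0], [0.014, -0.003, -1.0]]
force: [4.4, -3.0, 17.1]
opening: 0.008
```

Emit:
{"api": "drive_tool", "payload": {"motion": [[-0.003,0,0,0,0,0],[-0.003,0,0,0,0,0],[-0.003,0,0,0,0,0]]}}

```text
time_s: 20.67
eef_pos: [0.4789, 0.0477, 0.0953]
ee_rot: [[0.978, -0.21, 0.015], [-0.21, -0.978, 0.0], [0.014, -0.003, -1.0]]
force: [5.0, -2.8, 18.8]
opening: 0.004
```

Emit:
{"api": "drive_tool", "payload": {"motion": [[-0.003,0,0,0,0,0],[-0.002,0,0,0,0,0],[-0.002,0,0,0,0,0]]}}

```text
time_s: 20.92
eef_pos: [0.4734, 0.0489, 0.0953]
ee_rot: [[0.978, -0.21, 0.014], [-0.21, -0.978, 0.0], [0.014, -0.003, -1.0]]
force: [5.5, -3.5, 19.8]
opening: 0.004
```

Emit:
{"api": "drive_tool", "payload": {"motion": [[-0.002,0,0,0,0,0],[-0.002,0,0,0,0,0],[0,0,0,0,0,0]]}}

```text
time_s: 21.17
eef_pos: [0.4699, 0.0497, 0.0952]
ee_rot: [[0.978, -0.21, 0.014], [-0.21, -0.978, 0.0], [0.013, -0.003, -1.0]]
force: [5.0, -2.7, 19.2]
opening: 0.002
```

Emit:
{"api": "drive_tool", "payload": {"motion": [[-0.002,0,0,0,0,0],[-0.0015,0,0,0,0,0],[0,0,0,0,0,0]]}}

```text
time_s: 21.42
eef_pos: [0.4683, 0.05, 0.0953]
ee_rot: [[0.977, -0.21, 0.016], [-0.21, -0.978, 0.0], [0.016, -0.004, -1.0]]
force: [6.2, -2.8, 18.5]
opening: 0.005
```

Emit:
{"api": "drive_tool", "payload": {"motion": [[-0.0015,0,0,0,0,0],[-0.0015,0,0,0,0,0],[0,0,0,0,0,0]]}}

```text
time_s: 21.67
eef_pos: [0.4683, 0.0501, 0.0955]
ee_rot: [[0.977, -0.211, 0.021], [-0.211, -0.977, -0.0], [0.02, -0.004, -1.0]]
force: [10.3, -4.6, 16.2]
opening: 0.008
```

Emit:
{"api": "drive_tool", "payload": {"motion": [[0,0,-0.006,0,0,0],[0,0,-0.01,0,0,0],[0,0,-0.03,0,0,0],[0,0,-0.045,0,0,0],[0,0,-0.045,0,0,0],[0,0,-0.03,0,0,0],[0,0.04,0,0,0,0],[0,0.045,0,0,0,0]]}}

```text
time_s: 22.33
eef_pos: [0.4454, -0.0129, 0.2272]
ee_rot: [[0.98, -0.201, 0.004], [-0.201, -0.98, 0.002], [0.004, -0.002, -1.0]]
force: [-0.4, -1.3, 0.6]
opening: 0.004
```

Emit:
{"api": "drive_tool", "payload": {"motion": [[0,0.045,0,0,0,0],[0,0.045,0,0,0,0],[0,0.045,0,0,0,0],[0,0.045,0,0,0,0],[0,0.04,0,0,0,0],[0,0.02,0,0,0,0],[0,0,0,0,0,0],[0,0,0,0,0,0]]}}

```text
time_s: 23.0
eef_pos: [0.4037, -0.2029, 0.2255]
ee_rot: [[0.978, -0.21, -0.001], [-0.21, -0.978, 0.001], [-0.001, -0.0, -1.0]]
force: [0.7, 0.1, -0.0]
opening: 0.007
```

```bash
python3 - <<'E'
from h import *
o=arm.get_obs();print(o["time_s"],o["eef_pos"],o["force"])
ims=[]
for n in("side","top"):
    p,d=arm.read_camera(n);cv2.imwrite(f"pics/{n}7.png",p);ims.append(p)
cv2.imwrite("pics/c7.png",np.hstack([cv2.resize(ims[1][110:310,180:330],(420,560)),cv2.resize(ims[0][180:330,220:320+100],(370,560))]))
cv2.imwrite("pics/cropT7.png",cv2.resize(ims[1][110:310,180:440],None,fx=3,fy=3,interpolation=cv2.INTER_CUBIC))
E
```

```text
23.0 [ 0.4037 -0.2029  0.2255] [ 0.7367  0.0686 -0.0343]
```

View pics/cropT7.png

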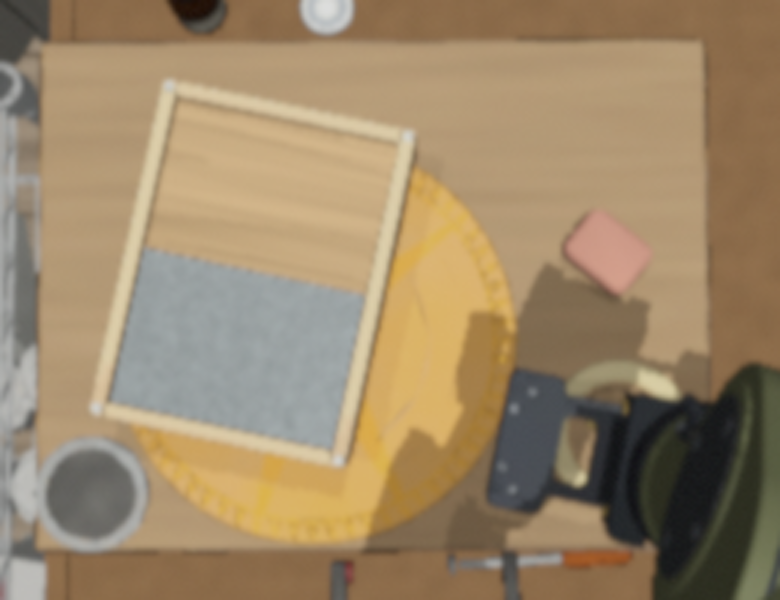

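View pics/side7.png

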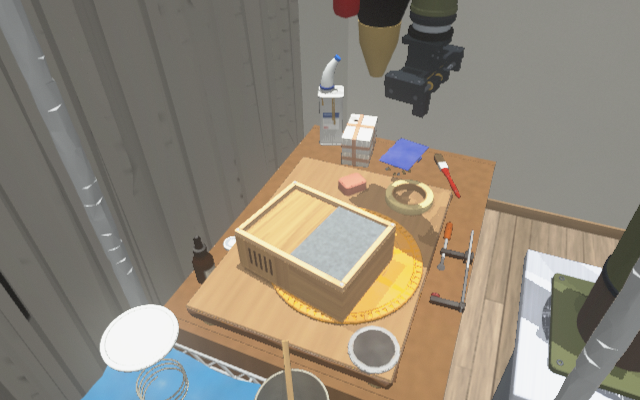

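```bash
python3 - <<'E'
from h import *
for f in("top0","top2","top7"):
    p=cv2.imread(f"pics/{f}.png");sat=cv2.cvtColor(p,cv2.COLOR_BGR2HSV)[...,1].astype(np.float32)
    C=[]
    c,s=np.cos(np.radians(-12)),np.sin(np.radians(-12));cc,T=cal("top")
    xs=np.linspace(-.11,.11,441);prof=[]
    for by in np.linspace(-.05,.05,21):
        W=np.stack([.521+c*xs-s*by,.0375+s*xs+c*by,0*xs+.0975],1);q=(W-T[:3,3])@T[:3,:3]
        u=cc["cx"]-cc["fx"]*q[:,0]/q[:,2];v=cc["cy"]+cc["fy"]*q[:,1]/q[:,2]
        prof.append(cv2.remap(sat,u.astype(np.float32)[None],v.astype(np.float32)[None],cv2.INTER_LINEAR)[0])
    m=np.mean(prof,0);g=np.gradient(cv2.GaussianBlur(m[None],(21,1),4)[0]);print(f,[ (round(xs[i],4),round(g[i],2)) for i in range(5,436) if abs(g[i])>.8 and abs(g[i])==abs(g[i-5:i+6]).max()])
E
```

```text
top0 [(np.float64(-0.1015), np.float32(-5.52)), (np.float64(0.006), np.float32(6.45)), (np.float64(0.106), np.float32(-2.0))]
top2 [(np.float64(-0.1035), np.float32(2.73)), (np.float64(-0.096), np.float32(-7.13)), (np.float64(-0.011), np.float32(7.52)), (np.float64(-0.001), np.float32(-6.29)), (np.float64(0.1055), np.float32(4.34))]
top7 [(np.float64(-0.1045), np.float32(-4.2)), (np.float64(0.0015), np.float32(6.12)), (np.float64(0.106), np.float32(-1.99))]
```

```bash
python3 -c "
from plant import arm
print(arm.finish_job())"
```

```text
the job is handed in; nothing more can be done
None
```

I dragged the lid open with the closed fingertips, stood the jar in the compartment, dragged the lid shut again, and handed the job in. The last move ended at about 23 s of the 72 s allowed; the hand-in reports no verdict.

- **Opening:** I pressed about 16–20 N. The lid stalled against the +x rim, and the top view shows it fully open (trailing edge at box x −1 mm, as expected).
- **Jar:** I lifted it by its black lid and lowered it at about box (−56, +7) mm, clear of a small bump on the floor. I felt a 13 N contact on the floor, released it, and the side view showed it standing upright.
- **Closing:** The pressing force fell to about 9 N early in the drag, so I pressed slightly harder and carried on until the lid stalled at the −x rim. The leading edge measures 1.5 mm in box x against 1.0 mm when fully shut, so it is closed to within about 0.5 mm.

The highest tool force I read was about 20 N vertical with 11 N sideways. The mould has not moved in the final pictures. The tape roll looks in place, but I judged it only by eye and the gripper partly hides it in the top view. With the lid shut I could not see the jar again.

Two measurements disagreed slightly. The side camera placed the jar about 5–10 mm, and the rim about 4 mm, from the top-view values. I used the top view, and the grasp and contacts bore it out.

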